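Put away the stack, each thing in its own holder

ROBOT

A 6-joint arm with a two-finger parallel gripper is mounted at the origin on the work surface; the furniture and walls round the work are solid. World frame = base frame: x ahead of the robot, y to its left, z up, the work surface at z = 0. Lengths are in m, angles in rad, forces in N, time in s.
With the tool pointing down it reaches from about 0.3 to 0.95 m from the base axis. Payload 3.1 kg.
Tool frame: the origin (TCP) lies at the very end of the fingers, on their centre line; the grasp point (between the pads) lies 19 mm behind it (r.hold_point_z is the distance from the TCP to the grasp point, in m); z points along the fingers, y is the line along which they close (so a half turn about z gives the same grasp; the last joint's range is limited). The gripper opens to 85 mm and grips with 20 to 120 N. Pads are 22 mm wide; open, the fingers measure 114 mm over their backs; the gripper's body (76 mm by 85 mm) begins 54 mm behind the grasp point. The pads swing forward as they close: fully open they stand 13 mm farther back than shut.
Start: joints at [1.084, 0.308, 1.634, -0, 1.2, -0.07], TCP at [0.253, 0.571, 0.231] pointing down, gripper open.
Joint ranges: [-3.06, 3.06], [-0.79, 1.96], [0.05, 2.63], [-1.19, 4.34], [0.05, 2.64], [-2.94, 2.94]. Speed limits (rad/s): [2.79, 2.79, 3.14, 3.14, 3.14, 3.14].

INTERFACE

Orientations are given as a unit quaternion [w, x, y, z].
In Python, from workcell import r gives the robot as it stands.
- The arm moves only by the tool jog_arm, never from a script. Its argument "rows" is a list that holds one entry, the list of rows, each a list of 6 numbers: the shift along the tool's x, y, z in cm, then the turn, a rotation vector about the tool's x, y, z in degrees. A call has 1 to 10 rows; each row is the pose to reach, as a shift and turn from the pose commanded when the call began, along the tool's axes at that moment; what a row does not reach only later rows make up. A row lasts 1/8 s, in which the tool goes at most 62.5 mm and 10.7 degrees, less where a joint would pass 70% of its speed; a pose out of reach is approached as far as the arm can. A call with a gripper value outside its range is refused whole. "jaw" is the finger opening in cm, from 0 to 8.54, set as the call begins (left out, the last holds). The fingers move at their own pace and stop on an object; the grip force is fixed at half the most. Time passes only in rows, so rows that repeat a pose let the fingers close. It gives the time, the measured TCP pose, the force, the opening and the grip force at its end, in the units of the state.
- r.read_state(): the state, without advancing time (a new reading comes with each control period).
- r.read_camera(name): name is "scene" or "side" or "wrist"; returns a dict with "frame" (384x512x3 uint8, red, green, blue), "K" (3x3 intrinsics, pixels), "R" (3x3) and "t" (3): a world point X has camera coordinates R X + t; the wrist camera has in their place "mount" (4x4, takes a point from camera to tool coordinates, whose origin is the TCP and whose axes are the flange's). Camera axes: x right, y down, z forward; pixel columns grow to the right and rows downward; lengths in m; the calibration is good to about 2 mm. The wrist camera is an equidistant fisheye: a pixel r from the principal point sees the ray r / f radians off the axis. A picture is of the moment at which its call begins: read the wrist's pose just before it. There is no depth.
- r.finish_job(): hands the job in; it is judged then, once.
The state is a dict: "clock": time; "joint_positions": joint angles; "dq": joint speeds; "effort": joint torques, N m; "tcp_pos": TCP position; "ee_rot": TCP orientation; "contact_force": force on the tool from outside, world axes, zero at the start; "ft_torque": the same for the moment, N m; "grip_width": opening from 0.0 (shut) to 1.0 (fully open); "grip_force": force on a finger pad.
Only numpy, scipy, OpenCV 4.12 (cv2) and the standard library are available. Lean on these libraries where they do the work, as an engineer would, in place of code of your own. Each camera call takes 0.05 s, during which the arm holds its last target. There are 200 camera calls.

TASK

Take the stack on the bench apart from the top down and put each thing away: first the white bottle upright in the round holder, then the timer in the square white nest, then the red box in the red nest, and last the blue slide box in the blue nest. Each must lie flat and squarely inside its ring or corner guides, face up and let go; do not tip or shift the red dish or the blue-capped tube standing nearby.

Things in the scene. Friction and masses are not known exactly. Their poses are not given: they have to be found in the camera images.
- bottle: top of the stack: white round reagent bottle, body 41 mm across up to 56 mm, ribbed white screw cap 38 mm across above it, 74 mm tall in all, 70 g. Origin: centre of its underside; z up. It stands on the timer, its underside 78 mm above the bench.
- timer: second from the top: flat white square lab timer with a display and coloured keys, 60 x 60 mm, 13 mm thick (keys to 15 mm). Origin: centre of its underside; x and y along its sides, z up. It lies on the red box, turned up to 0.12 rad against it, so its underside is 65 mm above the bench.
- red_box: third from the top: small red lidded box (lid fixed), 83 mm (x) x 63 mm (y) x 37 mm high. Origin: centre of its underside; z up. It lies on the blue slide box, turned up to 0.12 rad against it, underside 28 mm above the bench.
- slide_box: bottom of the stack, on the bench: flat blue closed slide box with a dark seam and a steel clasp on each end, 108 mm (x) x 64 mm (y) x 28 mm high, 220 g, rigid and shut. Origin: centre of its underside; z up.
- bottle_nest: the bottle's place: round grey holder fixed to the bench, 65 mm outside, 57 mm inside, rim 12 mm above the bench, inner floor 3 mm above the bench. Origin: centre of its underside (bench level); z up.
- timer_nest: the timer's place: grey plate fixed to the bench with a white square liner and four L-shaped corner guides, inside 76 x 76 mm, floor 3 mm and guides 10 mm above the bench; each guide runs 17 mm along each side from the corner, the middle of each side is open. Origin: centre of its underside; x and y along its sides, z up. Any of the four quarter turns of the timer will do.
- red_nest: the red box's place: the same kind of fixed nest with a red liner, inside 99 mm (x) x 79 mm (y), floor 3 mm, corner guides 10 mm above the bench (17 mm along each side, middles open). Origin: centre of its underside; z up. Either way round will do.
- slide_nest: the slide box's place: the same kind of fixed nest with a blue liner, inside 124 mm (x) x 80 mm (y), floor 3 mm, corner guides 10 mm above the bench (17 mm along each side, middles open). Origin: centre of its underside; z up. Either way round will do.
- red_dish: bystander: loose shallow round red dish, 54 mm across, 17 mm high, on the robot's side of the work. Origin: centre of its underside.
- tube: bystander: loose 50 ml tube standing upright, blue screw cap, 34 mm across, 115 mm tall, on the robot's side of the work. Origin: centre of its underside.
Mind the look-alikes: they are no part of the job. There is more than one size of the red_box; the one meant has the size given above. Leave any pink look-alike of the bottle alone.

How it is judged:
On the way, in this order (a step that is already met when the one before it is completed fails the run):
1. the bottle stands in the round holder, let go (horizontal distance between bottle and bottle_nest below 0.0135 m and z of bottle in the frame of bottle_nest between 0 and 0.006 m and angle between bottle's own z axis and vertical below 0.06 rad and contact force between the fingers and bottle below 0.1 N), for 0.2 s.
2. then the timer lies in the square white nest, let go (horizontal distance between timer and timer_nest below 0.0135 m and z of timer in the frame of timer_nest between 0 and 0.006 m and angle between timer's own z axis and vertical below 0.06 rad and (angle between the x axis of timer and the x axis of timer_nest, either way round below 0.3 rad or angle between the x axis of timer and the y axis of timer_nest, either way round below 0.3 rad) and contact force between the fingers and timer below 0.1 N), for 0.2 s.
3. then the red box lies in the red nest, let go (horizontal distance between red_box and red_nest below 0.0135 m and z of red_box in the frame of red_nest between 0 and 0.006 m and angle between red_box's own z axis and vertical below 0.06 rad and angle between the x axis of red_box and the x axis of red_nest, either way round below 0.25 rad and contact force between the fingers and red_box below 0.1 N), for 0.2 s.
4. then the blue slide box lies in the blue nest, let go (horizontal distance between slide_box and slide_nest below 0.0135 m and z of slide_box in the frame of slide_nest between 0 and 0.006 m and angle between slide_box's own z axis and vertical below 0.06 rad and angle between the x axis of slide_box and the x axis of slide_nest, either way round below 0.25 rad and contact force between the fingers and slide_box below 0.1 N), for 0.2 s.
At the end, for the whole second after the job is handed in: Each of the four in its own nest: within 13.5 mm of its centre, underside 0 to 6 mm above the nest's underside, upright within 0.06 rad, square to it within 0.25 rad (timer 0.3, any side; bottle anyhow), let go, at rest. Dish and tube within 20 mm of where they stood (all of step 1 and all of step 2 and all of step 3 and all of step 4 and linear speed of each of bottle, timer, red_box, slide_box below 0.02 m/s and angular speed of each of bottle, timer, red_box, slide_box below 0.3 rad/s and distance of each of red_dish, tube from where it was at the start of the episode below 0.02 m); the robot touches nothing.
It fails at once if the red dish or the blue-capped tube is shifted by more than 20 mm or tipped (distance of any of red_dish, tube from where it was at the start of the episode above 0.02 m or angle between tube's own z axis and vertical above 0.4 rad).
It fails at once if the bottle is tipped over (angle between bottle's own z axis and vertical above 0.7 rad).
It fails at once if the timer is tipped over (angle between timer's own z axis and vertical above 0.7 rad).
It fails at once if the red box is tipped over (angle between red_box's own z axis and vertical above 0.7 rad).
It fails at once if the slide box is tipped over (angle between slide_box's own z axis and vertical above 0.7 rad).
It also fails if it takes over 109 s, if anything falls off the work surface, if the arm or the gripper's body presses on something with over 40 N, if the wrist force passes 120 N, or if a joint passes its speed limit or range.

## Working session

There is one attempt and no reset: what is moved stays moved. The work goes in short steps, Python scripts to look and compute and a tool call to move; the robot and the scene stay as the last step left them, time stands still between calls to the robot, and variables do not carry over. Pictures are saved under pics/ and viewed, at most 19 in all, crops included, and the job is handed in when it is done.

Besides the shell and the picture viewer there is one more tool, called after ">>>" as name([rows], argument=value, ...), one row to a line, values as JSON. jog_arm: Moves the arm, as the interface text tells. Its arguments: {"type":"object","properties":{"rows":{"type":"array","items":{"type":"array","items":{"type":"array","items":{"type":"number"}}}},"jaw":{"type":"number"}},"required":["rows"]}

```bash
ls; mkdir -p pics; python3 - <<'E'
from workcell import r
import cv2
s=r.read_state();print(s['clock'],s['tcp_pos'],s['ee_rot'],s['contact_force'],r.hold_point_z)
for n in("scene","side","wrist"):
    c=r.read_camera(n);cv2.imwrite(f"pics/{n}0.png",c["frame"][:,:,::-1])
    print(n,c["K"].round(1).tolist());print({k:c[k].round(3).tolist() for k in("R","t","mount") if k in c})
E
```

```text
pics
0.0 [0.25265095 0.5707566  0.23004377] [-3.26122995e-04  2.06872198e-01  9.78367295e-01 -1.10621273e-03] [-0.76232515 -0.22528563  0.09035545] 0.0187
scene [[415.7, 0.0, 249.6], [0.0, 415.7, 191.3], [0.0, 0.0, 1.0]]
{'R': [[-0.773, -0.635, 0.015], [-0.412, 0.484, -0.772], [0.483, -0.602, -0.636]], 't': [0.406, 0.148, 1.523]}
side [[368.5, 0.0, 258.3], [0.0, 368.5, 196.5], [0.0, 0.0, 1.0]]
{'R': [[0.973, -0.23, 0.022], [-0.118, -0.579, -0.807], [0.198, 0.783, -0.59]], 't': [-0.333, 0.203, 0.948]}
wrist [[297.3, 0.0, 257.2], [0.0, 297.3, 185.5], [0.0, 0.0, 1.0]]
{'mount': [[0.0, -0.951, -0.309, 0.079], [1.0, -0.0, 0.001, 0.001], [-0.001, -0.309, 0.951, -0.143], [0.0, 0.0, 0.0, 1.0]]}
```

View pics/scene0.png

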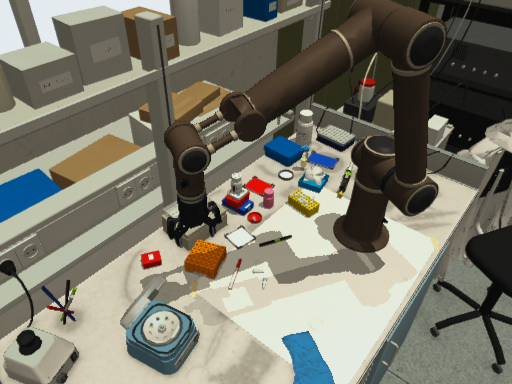

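View pics/side0.png

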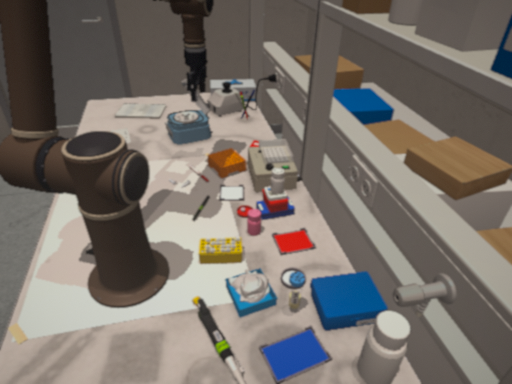

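View pics/wrist0.png

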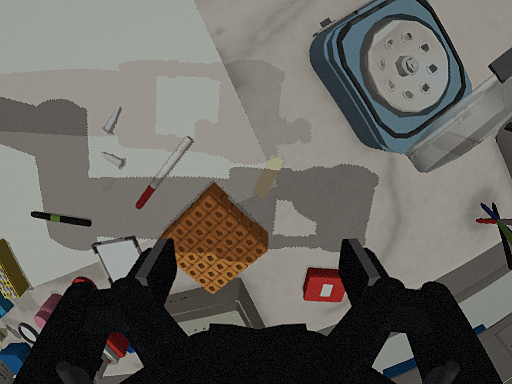

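The stack is at scene (237,195) and side (277,195). In the side view the white nest is at (231,192), red nest (294,241), ring (292,278), blue nest (295,355), tube (297,285) and dish (244,211).

```bash
cat > h.py <<'E'
import numpy as np, cv2
from scipy.spatial.transform import Rotation as Ro
from workcell import r
def snap(n):
    s=r.read_state(); c=r.read_camera(n)
    q=s['ee_rot']; c['T']=np.eye(4); c['T'][:3,:3]=Ro.from_quat([q[1],q[2],q[3],q[0]]).as_matrix(); c['T'][:3,3]=s['tcp_pos']
    return c
def plane(c,uv,z):
    uv=np.atleast_2d(np.asarray(uv,float)); K=c['K']
    xy=(uv-[K[0,2],K[1,2]])/K[0,0]
    if 'mount' in c:
        th=np.linalg.norm(xy,axis=1,keepdims=True)
        d=np.hstack([xy/np.maximum(th,1e-9)*np.sin(th),np.cos(th)])
        M=c['T']@c['mount']; o=M[:3,3]; d=d@M[:3,:3].T
    else:
        d=np.hstack([xy,np.ones((len(xy),1))])@c['R']; o=-c['R'].T@c['t']
    return (o+d*((z-o[2])/d[:,2:]))
def rel(p,yaw=None):
    """shift in tool axes (cm) from current pose to TCP p, and tool yaw info (deg)"""
    s=r.read_state(); q=s['ee_rot']; R=Ro.from_quat([q[1],q[2],q[3],q[0]]).as_matrix()
    return (R.T@(np.asarray(p)-s['tcp_pos'])*100).round(2)
E
python3 - <<'E'
from h import *
c=snap('side')
for n,uv,z in [("blue nest",(295,355),.003),("red nest",(294,241),.003),("white",(231,192),.003),("ring",(292,277),.01),("tubecap",(298,279),.115),("dish",(244,211),.017),("stack timer",(276,196),.07),("slide",(276,209),.02),("pink",(254,218),.03)]:
    print(n,plane(c,uv,z).round(3))
c2=snap('scene')
for n,uv,z in [("blue nest",(322,160),.003),("red nest",(260,186),.003),("white",(239,237),.003),("ring",(286,175),.01),("tubecap",(305,155),.115),("dish",(254,217),.017),("stack bottle top",(237,176),.152),("pink",(269,195),.03)]:
    print(n,plane(c2,uv,z).round(3))
def crop(c,x0,x1,y0,y1,k): return cv2.resize(c['frame'][y0:y1,x0:x1,::-1],None,fx=k,fy=k,interpolation=cv2.INTER_CUBIC)
cv2.imwrite('pics/crop1.png',np.hstack([crop(c,190,340,160,310,2.6),crop(c2,200,350,120,270,2.6)]))
E
```

```text
blue nest [[ 0.35  -0.303  0.003]]
red nest [[0.455 0.033 0.003]]
white [[0.319 0.308 0.003]]
ring [[ 0.406 -0.102  0.01 ]]
tubecap [[ 0.381 -0.197  0.115]]
dish [[0.338 0.181 0.017]]
stack timer [[0.435 0.167 0.07 ]]
slide [[0.438 0.166 0.02 ]]
pink [[0.358 0.126 0.03 ]]
blue nest [[ 0.347 -0.295  0.003]]
red nest [[0.444 0.032 0.003]]
white [[0.32  0.31  0.003]]
ring [[ 0.401 -0.091  0.01 ]]
tubecap [[ 0.345 -0.134  0.115]]
dish [[0.336 0.205 0.017]]
stack bottle top [[0.433 0.189 0.152]]
pink [[0.362 0.08  0.03 ]]
```

View pics/crop1.png

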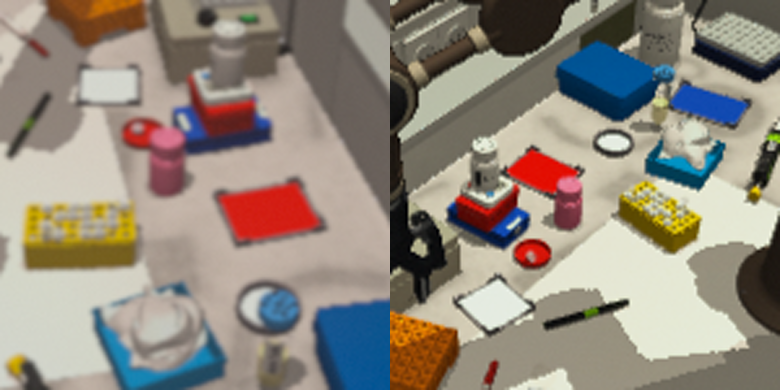

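```bash
python3 - <<'E'
from h import *
print(rel([.43,.18,.35]), rel([.25,.571,.35]))
E
```

```text
[-32.03 -28.61 -11.9 ] [  0.26  -0.14 -11.93]
```

>>> jog_arm([
  [[0,0,-6,0,0,0],[-4,-4,-12,0,0,-5],[-32,-28.6,-12,0,0,-24],[-32,-28.6,-12,0,0,-24],[-32,-28.6,-12,0,0,-24],[-32,-28.6,-12,0,0,-24],[-32,-28.6,-12,0,0,-24],[-32,-28.6,-12,0,0,-24],[-32,-28.6,-12,0,0,-24],[-32,-28.6,-12,0,0,-24]],
])

```text
clock: 1.5
tcp_pos: [0.43, 0.1801, 0.3512]
ee_rot: [-0.0, 0.0, 1.0, 0.0]
contact_force: [-0.3, -0.4, -0.5]
grip_width: 0.998
grip_force: 0.0
```

```bash
python3 - <<'E'
from h import *
s=r.read_state();print(s['clock'],s['tcp_pos'],s['ee_rot'])
c=snap('wrist');np.save('w1.npy',c,allow_pickle=True)
cv2.imwrite('pics/w1.png',cv2.resize(c['frame'][:,:,::-1],(800,600),interpolation=cv2.INTER_CUBIC))
E
```

```text
1.5 [0.42995941 0.18013511 0.35123303] [-1.78772779e-04  5.67997106e-05  9.99999903e-01  3.97383799e-04]
```

View pics/w1.png

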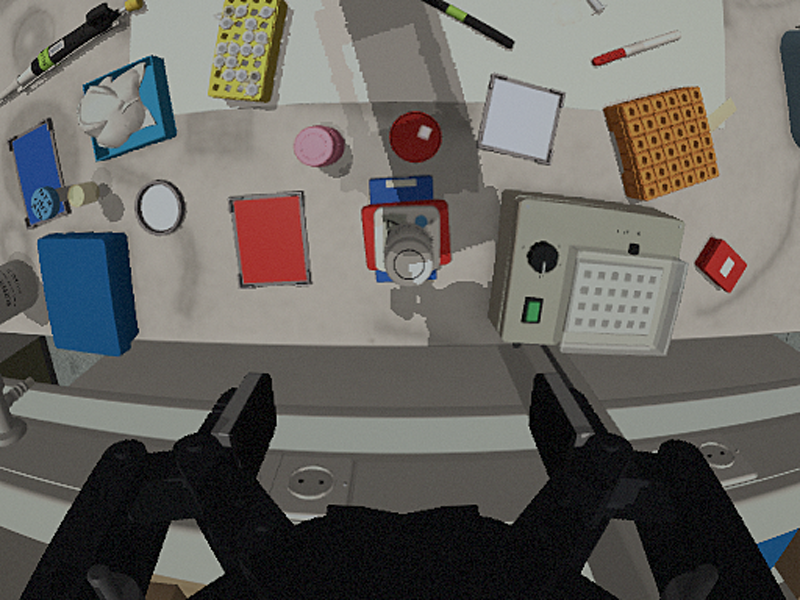

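Wrist view (800x600): bottle cap at (408,265), with timer, red box and slide box beneath it. Red nest at (270,238), white nest (522,118), ring (160,207), blue nest (38,170), tube cap (43,203), dish (416,137) and grey instrument on the right (590,270).

```bash
cat >> h.py <<'E'
def rect(c,mask,seed,z,show=True):
    """component of mask nearest seed -> world plane z -> minAreaRect (mm, deg of long axis from world x)"""
    mask=cv2.morphologyEx(mask.astype(np.uint8),cv2.MORPH_OPEN,np.ones((2,2)))
    cs=[k for k in cv2.findContours(mask,cv2.RETR_EXTERNAL,cv2.CHAIN_APPROX_NONE)[0] if len(k)>15]
    k=max(cs,key=lambda k:cv2.pointPolygonTest(k,seed,True))
    P=plane(c,k[:,0],z)[:,:2]*1000
    (cx,cy),(w,h),a=cv2.minAreaRect(P.astype(np.float32))
    if w<h: w,h,a=h,w,a+90
    a=(a+90)%180-90
    if show: print('c',round(cx,1),round(cy,1),'size',round(w,1),round(h,1),'ang',round(a,1))
    return P
def hsv(c): 
    H=cv2.cvtColor(c['frame'],cv2.COLOR_RGB2HSV).astype(int); return H[...,0],H[...,1],H[...,2]
E
python3 - <<'E'
from h import *
c=np.load('w1.npy',allow_pickle=True).item()
H,S,V=hsv(c)
red=((H<8)|(H>172))&(S>150)&(V>60); blue=(H>100)&(H<130)&(S>130)&(V>50)
sc=lambda x,y:(x/1.5625,y/1.5625)
print('rednest');rect(c,red,sc(270,238),.003)
print('redbox');rect(c,red,sc(370,240),.065)
print('dish');rect(c,red,sc(410,137),.017)
print('bluenest');rect(c,blue,sc(38,150),.003)
print('slide');rect(c,blue,sc(400,187),.028)
print('cap');rect(c,(H>95)&(H<115)&(S>80),sc(43,203),.115)
print('white');rect(c,(S<45)&(V>150),sc(522,118),.003)
print('ring in');rect(c,(S<45)&(V>140),sc(160,207),.003)
print('captop',plane(c,sc(408,265),.152), 'slide corners',plane(c,[sc(370,180),sc(432,177)],.028))
print('edge',plane(c,sc(400,345),0),'instr',plane(c,[sc(505,190),sc(492,335)],.06),'pink',plane(c,sc(317,143),.07),'vialtop',plane(c,sc(83,195),.05))
f=c['frame'][100:210,170:345,::-1];f2=c['frame'][60:170,0:130,::-1]
cv2.imwrite('pics/w1c.png',np.vstack([cv2.resize(f,(525,330),interpolation=2),np.pad(cv2.resize(f2,(319,270),interpolation=2),((0,0),(0,206),(0,0)))]))
E
```

```text
rednest
c 454.8 35.9 size 94.6 74.4 ang 2.2
redbox
c 440.0 151.6 size 62.2 14.5 ang -3.5
dish
c 345.6 195.2 size 50.6 48.7 ang 45.9
bluenest
c 353.1 -296.4 size 119.0 75.3 ang 10.6
slide
c 398.6 181.5 size 62.0 24.4 ang -87.9
cap
c 353.2 -187.5 size 93.9 58.9 ang 10.7
white
c 322.4 308.3 size 72.9 72.8 ang -10.8
ring in
c 410.8 -100.7 size 52.3 50.2 ang -5.6
captop [[0.44271495 0.18578044 0.152     ]] slide corners [[0.38757417 0.14939494 0.028     ]
 [0.38456973 0.21129069 0.028     ]]
edge [[ 5.79891909e-01  1.79050292e-01 -5.55111512e-17]] instr [[0.39312548 0.27889516 0.06      ]
 [0.54159387 0.27420518 0.06      ]] pink [[0.34912378 0.10416387 0.07      ]] vialtop [[ 0.38297464 -0.17909764  0.05      ]]
```

View pics/w1c.png

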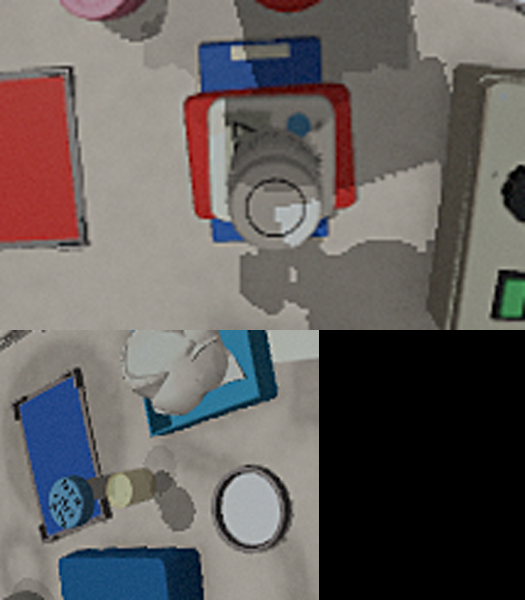

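The crop shows the cap centre near crop (275,207), and the blue-capped tube beside the blue nest at lower-crop (70,172). The bottle is at about (0.443, 0.186). Next I descend and grip it.

>>> jog_arm([
  [[-1.2,0.6,5,0,0,0],[-1.2,0.6,11,0,0,0],[-1.2,0.6,17,0,0,0],[-1.2,0.6,22,0,0,0],[-1.2,0.6,25.3,0,0,0],[-1.2,0.6,25.3,0,0,0]],
])

```text
clock: 2.3
tcp_pos: [0.4382, 0.1873, 0.0954]
ee_rot: [-0.004, -0.002, 1.0, -0.001]
contact_force: [0.1, -0.6, -0.2]
grip_width: 1.0
grip_force: 0.0
```

>>> jog_arm([
  [[0,0,0,0,0,0],[0,0,0,0,0,0],[0,0,0,0,0,0],[0,0,0,0,0,0],[0,0,0,0,0,0],[0,0,0,0,0,0],[0,0,0,0,0,0]],
], jaw=3.4)

```text
clock: 3.18
tcp_pos: [0.4438, 0.1872, 0.1004]
ee_rot: [0.002, -0.001, 1.0, 0.001]
contact_force: [-0.2, 1.2, 6.8]
grip_width: 0.462
grip_force: 60.3
```

```bash
python3 - <<'E'
from h import *
s=r.read_state();print(s['clock'],s['tcp_pos'],s['contact_force'],s['grip_width'],s['grip_force'])
c=np.load('w1.npy',allow_pickle=True).item()
for z in(.1,.115):print(plane(c,(28.5,130),z))
a=snap('side');b=snap('wrist')
cv2.imwrite('pics/g1.png',np.hstack([cv2.resize(a['frame'][130:250,200:340,::-1],(420,360),interpolation=2),cv2.resize(b['frame'][200:,140:380,::-1],(376,288),interpolation=2)[:288].copy() if 0 else cv2.resize(b['frame'][180:,140:372,::-1],(380,360))]))
E
```

```text
3.175 [0.44380371 0.18717066 0.10044507] [-0.17494832  1.18840001  6.76136961] 0.4616522994679038 60.31811714172363
[[ 0.3828999 -0.196986   0.1      ]]
[[ 0.38169799 -0.18261327  0.115     ]]
```

View pics/g1.png

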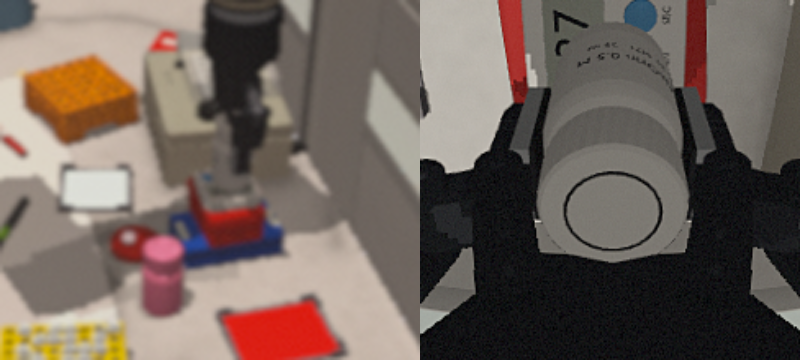

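Both pictures show the bottle body between the pads, upright and clear of the timer. Next: lift and carry to the ring.

>>> jog_arm([
  [[0,0,-3,0,0,0],[0,0,-7,0,0,0],[0.5,-4,-7,0,0,0],[1.2,-9,-7,0,0,0],[1.8,-14,-7,0,0,0],[2.4,-19,-7,0,0,0],[3,-24,-7,0,0,0],[3.3,-27.5,-7,0,0,0],[3.3,-28.8,-7,0,0,0],[3.3,-28.8,-7,0,0,0]],
])

```text
clock: 4.53
tcp_pos: [0.4095, -0.1019, 0.1684]
ee_rot: [0.0, -0.0, 1.0, 0.0]
contact_force: [0.0, 0.2, 0.0]
grip_width: 0.464
grip_force: 60.7
```

```bash
python3 - <<'E'
from h import *
s=r.read_state();print(s['clock'],s['tcp_pos'],s['contact_force'],s['grip_width'],s['grip_force'])
b=snap('wrist')
H,S,V=hsv(b)
cv2.imwrite('pics/g2.png',cv2.resize(b['frame'][:,:,::-1],(700,525)))
E
```

```text
4.525 [ 0.40948915 -0.10189269  0.1684379 ] [0.03329722 0.21762104 0.04378773] 0.46350798700518003 60.65169095993042
```

View pics/g2.png

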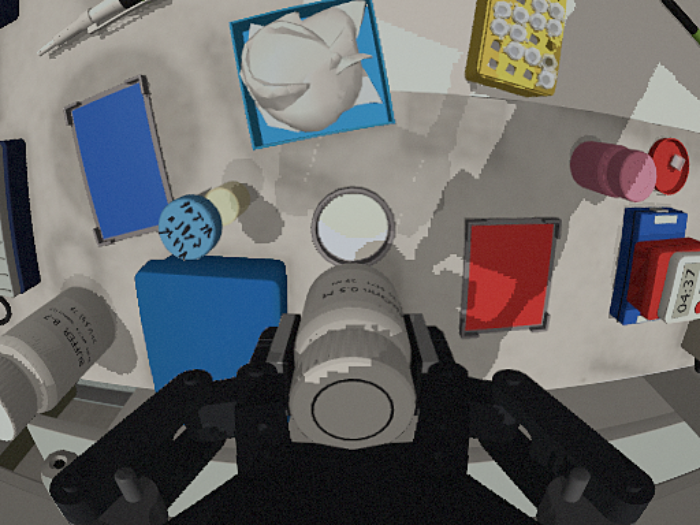

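Wrist view: ring at (354,227), tube cap (190,225), blue nest (122,160), and a large blue box whose right edge is at column 287.

```bash
python3 - <<'E'
from h import *
b=snap('wrist');H,S,V=hsv(b);k=512/700
print('ring');rect(b,(S<50)&(V>130),(354*k,225*k),.003)
print('blue');rect(b,(H>105)&(H<130)&(S>130)&(V>50),(115*k,160*k),.003)
print('tube cap');rect(b,(H>95)&(H<108)&(S>70),(190*k,225*k),.115)
print('red');rect(b,((H<8)|(H>172))&(S>150)&(V>60),(510*k,240*k),.003)
print(plane(b,(190*k,226*k),.115),[plane(b,[(287*k,262*k),(287*k,300*k)],z) for z in(0,.05)])
E
```

```text
ring
c 410.8 -99.4 size 53.9 53.2 ang -89.9
blue
c 351.8 -297.8 size 120.2 75.7 ang 10.7
tube cap
c 435.7 -190.3 size 135.0 86.3 ang -31.7
red
c 454.5 35.9 size 95.1 75.2 ang 2.3
[[ 0.37946075 -0.18520224  0.115     ]] [array([[ 0.43931909, -0.15304419,  0.        ],
       [ 0.47345608, -0.15492645,  0.        ]]), array([[ 0.42187415, -0.14462259,  0.05      ],
       [ 0.45052812, -0.14620253,  0.05      ]])]
```

>>> jog_arm([
  [[-0.1,0.2,4,0,0,0],[-0.1,0.2,8,0,0,0],[-0.1,0.2,11,0,0,0],[-0.1,0.2,13,0,0,0],[-0.1,0.2,14,0,0,0],[-0.1,0.2,14.2,0,0,0],[-0.1,0.2,14.2,0,0,0]],
])

```text
clock: 5.5
tcp_pos: [0.4112, -0.0995, 0.0268]
ee_rot: [0.001, -0.001, 1.0, -0.0]
contact_force: [0.3, -0.6, -0.8]
grip_width: 0.465
grip_force: 60.7
```

>>> jog_arm([
  [[0,0,0.2,0,0,0],[0,0,0.3,0,0,0],[0,0,0.3,0,0,0]],
])

```text
clock: 5.88
tcp_pos: [0.4116, -0.1, 0.0252]
ee_rot: [0.001, -0.001, 1.0, -0.0]
contact_force: [-3.1, 1.0, 11.9]
grip_width: 0.468
grip_force: 61.9
```

Touched down. I release it and rise.

>>> jog_arm([
  [[0,0,-0.2,0,0,0],[0,0,-0.2,0,0,0],[0,0,-0.2,0,0,0],[0,0,-2,0,0,0],[0,0,-5,0,0,0],[0,0,-9,0,0,0],[0,0,-14,0,0,0],[0,0,-20,0,0,0],[0,0,-24,0,0,0]],
], jaw=5.4)

```text
clock: 7.0
tcp_pos: [0.4112, -0.0999, 0.2661]
ee_rot: [0.002, -0.001, 1.0, -0.001]
contact_force: [0.3, 0.1, -0.6]
grip_width: 0.634
grip_force: 0.0
```

>>> jog_arm([
  [[-0.5,5,-4,0,0,0],[-1.5,11,-6,0,0,0],[-2.5,17,-6,0,0,0],[-3.3,23,-6,0,0,0],[-4,28,-6,0,0,0],[-4,28,-6,0,0,0],[-4,28,-6,0,0,0]],
], jaw=8.5)

```text
clock: 7.88
tcp_pos: [0.4494, 0.1801, 0.3226]
ee_rot: [-0.001, -0.001, 1.0, -0.001]
contact_force: [0.6, 0.2, 0.2]
grip_width: 0.993
grip_force: 0.0
```

```bash
python3 - <<'E'
from h import *
s=r.read_state();print(s['clock'],s['tcp_pos'],s['ee_rot'].round(3))
b=snap('wrist');np.save('w2.npy',b,allow_pickle=True)
cv2.imwrite('pics/g3.png',np.hstack([cv2.resize(b['frame'][90:230,0:120,::-1],(300,350)),cv2.resize(b['frame'][90:230,190:330,::-1],(490,490),interpolation=2)[:350]]))
E
```

```text
7.875 [0.44941415 0.18006546 0.3226402 ] [-0.001 -0.001  1.    -0.001]
```

View pics/g3.png

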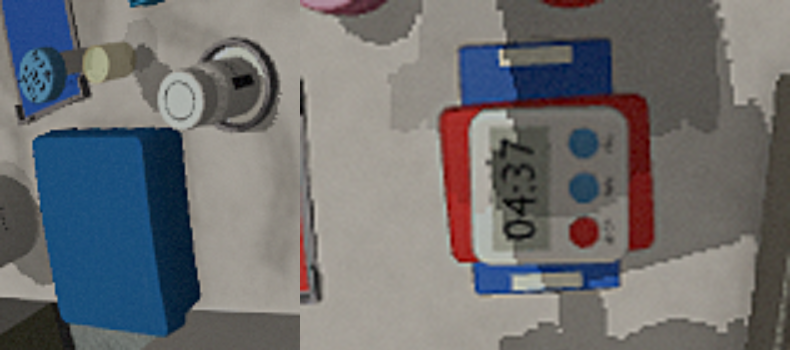

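The bottle stands upright in the ring. The timer's face corners are at crop ≈(470,112), (625,107), (629,262) and (478,264).

```bash
python3 - <<'E'
from h import *
b=np.load('w2.npy',allow_pickle=True).item();H,S,V=hsv(b)
f=lambda L:[(190+(x-300)/3.5,90+y/3.5) for x,y in L]
def quad(L,z):
    P=plane(b,f(L),z)[:,:2]*1000
    (cx,cy),(w,h),a=cv2.minAreaRect(P.astype(np.float32));print(np.round([cx,cy,w,h,a],1)); print(P.round(0).tolist())
print('timer');quad([(470,109),(626,107),(630,264),(474,264)],.078)
print('red');quad([(441,108),(648,95),(654,247),(452,262)],.065)
print('slide');quad([(460,45),(610,40),(620,290),(475,294)],.028)
red=((H<8)|(H>172))&(S>130)&(V>50);red[:90]=0;red[:,:215]=0;red[:,300:]=0
blue=(H>100)&(H<130)&(S>110)&(V>40)
m=(S<60)&(V>60)
m2=np.zeros_like(m);m2[120:168,236:286]=1
# timer outline from red ring: fill holes
print('timer via white');rect(b,m&(m2>0),(260,130),.078)
print('redbox all');rect(b,red|m2>0,(260,140),.065)
E
```

```text
timer
[438.3 186.7  60.5  60.    0.9]
[[409.0, 156.0], [408.0, 214.0], [468.0, 217.0], [468.0, 157.0]]
red
[437.4 185.7  61.4  80.6   3.9]
[[409.0, 144.0], [404.0, 224.0], [464.0, 228.0], [471.0, 148.0]]
slide
[439.3 183.4 109.2  63.4   2.8]
[[386.0, 149.0], [384.0, 211.0], [492.0, 218.0], [494.0, 154.0]]
timer via white
c 440.6 187.9 size 63.8 61.6 ang 1.6
redbox all
c 441.9 186.6 size 80.6 70.4 ang -86.5
```

Red box's long side lies along world y; the slide box's lies along world x. Timer centre is (438.5,187), about square to the world axes. I descend on it with the jaw along y.

>>> jog_arm([
  [[1.1,0.7,6,0,0,-1],[1.1,0.7,12,0,0,-1],[1.1,0.7,18,0,0,-1],[1.1,0.7,22,0,0,-1],[1.1,0.7,24.5,0,0,-1],[1.1,0.7,26,0,0,-1],[1.1,0.7,26.1,0,0,-1],[1.1,0.7,26.1,0,0,-1]],
])

```text
clock: 8.93
tcp_pos: [0.44, 0.1874, 0.0633]
ee_rot: [0.001, -0.009, 1.0, 0.0]
contact_force: [-0.9, 1.0, 0.0]
grip_width: 0.994
grip_force: 0.0
```

>>> jog_arm([
  [[0,0,0,0,0,0],[0,0,0,0,0,0],[0,0,0,0,0,0],[0,0,0,0,0,0],[0,0,0,0,0,0]],
], jaw=5.4)

```text
clock: 9.55
tcp_pos: [0.4404, 0.188, 0.0639]
ee_rot: [0.002, -0.01, 1.0, 0.0]
contact_force: [0.3, -0.8, 6.2]
grip_width: 0.686
grip_force: 64.7
```

```bash
python3 - <<'E'
from h import *
s=r.read_state();print(s['clock'],s['tcp_pos'],s['contact_force'],s['grip_width'],s['grip_force'],s['joint_positions'])
b=snap('wrist');a=snap('side')
cv2.imwrite('pics/g4.png',np.hstack([cv2.resize(b['frame'][180:,120:400,::-1],(500,364)),cv2.resize(a['frame'][165:235,235:315,::-1],(300,262),interpolation=2).repeat(1,0) if 0 else cv2.resize(a['frame'][150:235,240:310,::-1],(300,364),interpolation=2)]))
E
```

```text
9.55 [0.44037645 0.1880007  0.06389006] [ 0.3192822  -0.80843851  6.18481591] 0.6860060877202255 64.74631190299988 [ 3.12588887e-01  2.70516985e-01  2.08399924e+00 -1.59048606e-04
  7.83861732e-01 -1.27790392e+00]
```

View pics/g4.png

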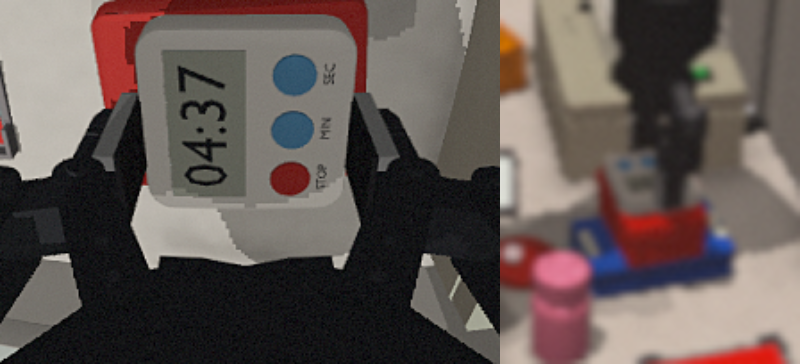

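The timer is held square between the pads. Lift, carry, turn 12°.

>>> jog_arm([
  [[0,0,-2,0,0,0],[0,0,-6,0,0,0],[3,0,-8,0,0,2],[7,2,-8,0,0,6],[10,6,-8,0,0,10],[11.4,10,-8,0,0,12],[11.4,12.2,-8,0,0,12],[11.4,12.2,-8,0,0,12],[11.4,12.2,-8,0,0,12]],
])

```text
clock: 10.78
tcp_pos: [0.3222, 0.3065, 0.1421]
ee_rot: [-0.0, 0.095, 0.996, -0.0]
contact_force: [1.0, 0.3, -0.7]
grip_width: 0.684
grip_force: 64.4
```

```bash
python3 - <<'E'
from h import *
s=r.read_state();print(s['clock'],s['tcp_pos'],s['ee_rot'].round(3),s['contact_force'],s['grip_width'],s['grip_force'])
b=snap('wrist')
cv2.imwrite('pics/g5.png',b['frame'][100:,60:440,::-1].repeat(2,0).repeat(2,1))
E
```

```text
10.775 [0.32220387 0.30652181 0.14214072] [-0.     0.095  0.996 -0.   ] [ 1.04759355  0.316852   -0.67007446] 0.6841376233046466 64.36383247375488
```

View pics/g5.png

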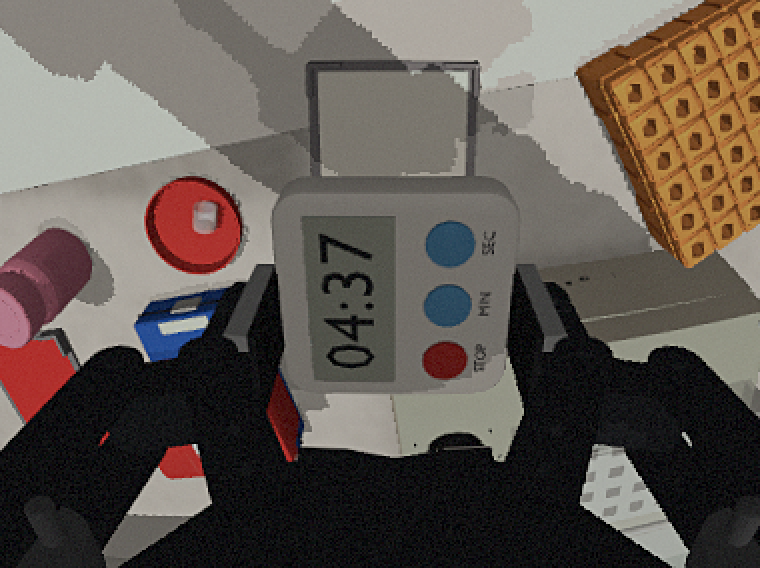

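The timer is centred on the nest (columns 394 and 396) and square to it. Lower it.

>>> jog_arm([
  [[-0.1,0.1,4,0,0,0],[-0.1,0.1,8,0,0,0],[-0.1,0.1,11,0,0,0],[-0.1,0.1,13,0,0,0],[-0.1,0.1,13.7,0,0,0],[-0.1,0.1,13.9,0,0,0],[-0.1,0.1,13.9,0,0,0]],
])

```text
clock: 11.7
tcp_pos: [0.3244, 0.3082, 0.004]
ee_rot: [0.001, 0.095, 0.995, 0.0]
contact_force: [0.6, -0.5, -0.5]
grip_width: 0.681
grip_force: 64.4
```

>>> jog_arm([
  [[0,0,0.15,0,0,0],[0,0,0.25,0,0,0],[0,0,0.25,0,0,0]],
])

```text
clock: 12.08
tcp_pos: [0.3242, 0.3084, 0.0017]
ee_rot: [0.0, 0.095, 0.996, 0.0]
contact_force: [-1.3, -0.3, 5.1]
grip_width: 0.683
grip_force: 65.0
```

Contact. Open while holding, then rise.

>>> jog_arm([
  [[0,0,0,0,0,0],[0,0,0,0,0,0],[0,0,-0.2,0,0,0],[0,0,-1,0,0,0],[0,0,-4,0,0,0],[0,0,-9,0,0,0],[0,0,-15,0,0,0],[0,0,-20,0,0,0],[0,0,-26,0,0,0],[0,0,-28,0,0,0]],
], jaw=7.5)

```text
clock: 13.32
tcp_pos: [0.3254, 0.3094, 0.2861]
ee_rot: [0.003, 0.095, 0.995, 0.003]
contact_force: [0.5, 0.4, -0.6]
grip_width: 0.88
grip_force: 0.0
```

```bash
python3 - <<'E'
from h import *
s=r.read_state();print(s['clock'],s['tcp_pos'],s['ee_rot'].round(3),s['contact_force'])
b=snap('wrist')
cv2.imwrite('pics/g6.png',b['frame'][100:,60:440,::-1].repeat(2,0).repeat(2,1))
print(rel([.44,.187,.3]))
E
```

```text
13.325 [0.32539309 0.30936682 0.28610602] [0.003 0.095 0.995 0.003] [ 0.53951843  0.42349439 -0.58054973]
[-13.53  -9.9   -1.26]
```

View pics/g6.png

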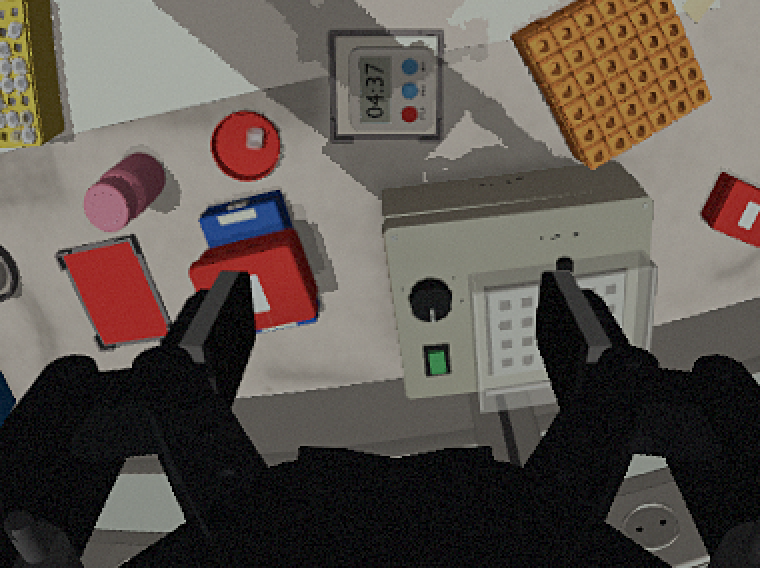

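The timer sits inside its nest: timer centre (390,88), nest centre (386,86). Next I turn 75° above the red box and look.

>>> jog_arm([
  [[-2,-2,-3.4,0,0,9],[-5,-5,-3.4,0,0,18],[-9,-8,-3.4,0,0,27],[-12,-11,-3.4,0,0,36],[-14.3,-13.5,-3.4,0,0,45],[-14.3,-13.5,-3.4,0,0,54],[-14.3,-13.5,-3.4,0,0,63],[-14.3,-13.5,-3.4,0,0,72],[-14.3,-13.5,-3.4,0,0,75.4],[-14.3,-13.5,-3.4,0,0,75.4]],
], jaw=8.5)

```text
clock: 14.62
tcp_pos: [0.438, 0.1483, 0.3139]
ee_rot: [-0.0, 0.684, 0.73, -0.001]
contact_force: [-0.4, 0.1, -0.5]
grip_width: 0.992
grip_force: 0.0
```

```bash
python3 - <<'E'
from h import *
s=r.read_state();print(s['clock'],s['tcp_pos'],s['ee_rot'].round(3),s['joint_positions'])
b=snap('wrist');np.save('w3.npy',b,allow_pickle=True)
H,S,V=hsv(b);red=((H<8)|(H>172))&(S>130)&(V>50)
cv2.imwrite('pics/g7.png',b['frame'][60:260,130:390,::-1].repeat(3,0).repeat(3,1))
E
```

```text
14.625 [0.43798256 0.14825569 0.31393551] [-0.     0.684  0.73  -0.001] [ 2.32188578e-01 -8.52789175e-02  1.90127659e+00 -1.94533709e-05
  1.32712385e+00  1.66583986e-01]
```

View pics/g7.png

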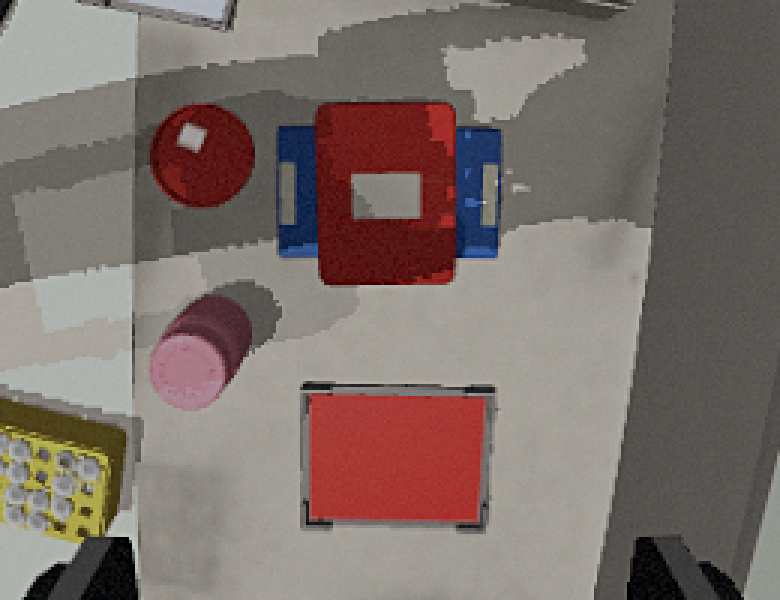

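The red box spans (316,102)-(457,285), across the slide box at (277,127)-(500,258). Both are square to the jaws.

```bash
python3 - <<'E'
from h import *
b=np.load('w3.npy',allow_pickle=True).item();H,S,V=hsv(b)
red=((H<8)|(H>172))&(S>130)&(V>30)
g=lambda x,y:(130+x/3,60+y/3)
print('box');P=rect(b,red,g(390,130),.065)
print('nest');rect(b,red,g(390,450),.003)
print('slide');f=[g(277,127),g(497,127),g(500,258),g(279,258)];P=plane(b,f,.028)[:,:2]*1000;print(P.round(0).tolist(),P.mean(0))
print('dish');rect(b,red,g(210,165),.017)
E
```

```text
box
c 438.7 184.4 size 81.0 60.4 ang -85.5
nest
c 454.9 32.3 size 94.6 75.0 ang 2.5
slide
[[384.0, 211.0], [489.0, 218.0], [496.0, 154.0], [388.0, 147.0]] [439.41458062 182.18604094]
dish
c 346.9 193.4 size 52.0 49.9 ang 1.5
```

>>> jog_arm([
  [[3.6,0.3,5,0,0,-1],[3.6,0.3,11,0,0,-1],[3.6,0.3,17,0,0,-1],[3.6,0.3,22,0,0,-1],[3.6,0.3,26,0,0,-1],[3.6,0.3,28,0,0,-1],[3.6,0.3,28.4,0,0,-1],[3.6,0.3,28.4,0,0,-1]],
])

```text
clock: 15.68
tcp_pos: [0.4396, 0.1847, 0.0311]
ee_rot: [0.0, 0.677, 0.736, 0.0]
contact_force: [-0.8, 0.7, 0.5]
grip_width: 0.995
grip_force: 0.0
```

>>> jog_arm([
  [[0,0,0,0,0,0],[0,0,0,0,0,0],[0,0,0,0,0,0],[0,0,0,0,0,0],[0,0,0,0,0,0]],
], jaw=5.6)

```text
clock: 16.3
tcp_pos: [0.4408, 0.185, 0.0323]
ee_rot: [0.001, 0.677, 0.736, 0.001]
contact_force: [-0.6, 0.3, 7.1]
grip_width: 0.729
grip_force: 66.8
```

Gripped at 62 mm. Lift, then carry to the red nest while turning.

>>> jog_arm([
  [[0,0,-3,0,0,0],[0,0,-8,0,0,-5],[-3,0,-9,0,0,-15],[-6,0,-9,0,0,-25],[-9,0.2,-9,0,0,-35],[-12,0.2,-9,0,0,-45],[-15,0.2,-9,0,0,-55],[-15,0.2,-9,0,0,-65],[-15,0.2,-9,0,0,-75],[-15,0.2,-9,0,0,-85]],
])

```text
clock: 17.55
tcp_pos: [0.4532, 0.035, 0.1207]
ee_rot: [-0.0, -0.0, 1.0, -0.0]
contact_force: [-0.1, 0.0, -1.1]
grip_width: 0.729
grip_force: 66.0
```

>>> jog_arm([
  [[0,0,0,0,0,-2.5],[0,0,0,0,0,-2.5],[0,0,0,0,0,-2.5]],
])

```text
clock: 17.92
tcp_pos: [0.4535, 0.0352, 0.1208]
ee_rot: [-0.0, -0.019, 1.0, -0.0]
contact_force: [-0.2, 0.2, -0.4]
grip_width: 0.727
grip_force: 66.0
```

```bash
python3 - <<'E'
from h import *
s=r.read_state();q=s['ee_rot'];print(s['clock'],s['tcp_pos'],np.degrees(2*np.arctan2(q[2],q[1])),s['grip_width'],s['grip_force'])
b=snap('wrist')
cv2.imwrite('pics/g8.png',b['frame'][60:,60:440,::-1].repeat(2,0).repeat(2,1)[:600])
print(rel([.4548,.035,s['tcp_pos'][2]]))
E
```

```text
17.925 [0.45345698 0.03522104 0.1207645 ] 182.18238188125468 0.7274289416904864 66.01675987243652
[-0.13 -0.03 -0.  ]
```

View pics/g8.png

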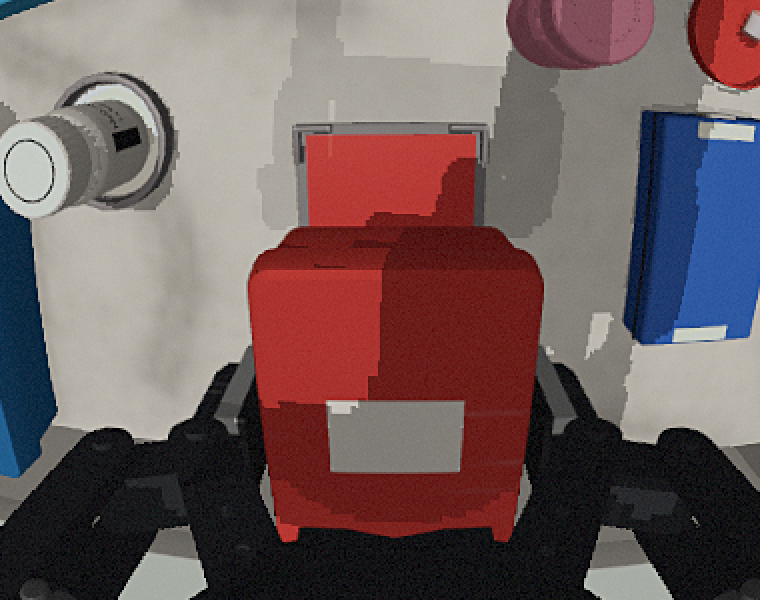

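Box and nest are aligned (columns 396 and 391). Lower it.

>>> jog_arm([
  [[-0.1,0,4,0,0,0],[-0.1,0,7,0,0,0],[-0.1,0,9.5,0,0,0],[-0.1,0,11,0,0,0],[-0.1,0,11.3,0,0,0],[-0.1,0,11.5,0,0,0],[-0.1,0,11.5,0,0,0]],
])

```text
clock: 18.85
tcp_pos: [0.4546, 0.0352, 0.0073]
ee_rot: [-0.0, -0.019, 1.0, -0.0]
contact_force: [-3.1, -0.2, 6.8]
grip_width: 0.726
grip_force: 66.9
```

>>> jog_arm([
  [[0,0,0.1,0,0,0],[0,0,0.2,0,0,0],[0,0,0.2,0,0,0]],
])

```text
clock: 19.23
tcp_pos: [0.4547, 0.0352, 0.0072]
ee_rot: [-0.001, -0.019, 1.0, 0.0]
contact_force: [-10.3, -1.5, 26.3]
grip_width: 0.727
grip_force: 69.5
```

Down on the floor. Release and rise.

>>> jog_arm([
  [[0,0,-0.2,0,0,0],[0,0,-0.2,0,0,0],[0,0,-0.4,0,0,0],[0,0,-2,0,0,0],[0,0,-6,0,0,0],[0,0,-11,0,0,0],[0,0,-17,0,0,0],[0,0,-23,0,0,0],[0,0,-28,0,0,0],[0,0,-30,0,0,0]],
], jaw=7.8)

```text
clock: 20.48
tcp_pos: [0.4562, 0.0353, 0.3089]
ee_rot: [0.004, -0.019, 1.0, -0.0]
contact_force: [0.3, -1.1, -0.3]
grip_width: 0.914
grip_force: 0.0
```

```bash
python3 - <<'E'
from h import *
s=r.read_state();q=s['ee_rot'];print(s['clock'],s['tcp_pos'],np.degrees(2*np.arctan2(q[2],q[1])))
b=snap('wrist');np.save('w4.npy',b,allow_pickle=True)
H,S,V=hsv(b);red=((H<8)|(H>172))&(S>130)&(V>30)
cv2.imwrite('pics/g9.png',cv2.resize(b['frame'][:,:,::-1],(768,576)))
blue=(H>100)&(H<130)&(S>110)&(V>30)
E
```

```text
20.475 [0.45621128 0.0352746  0.3089137 ] 182.2248974560941
```

View pics/g9.png

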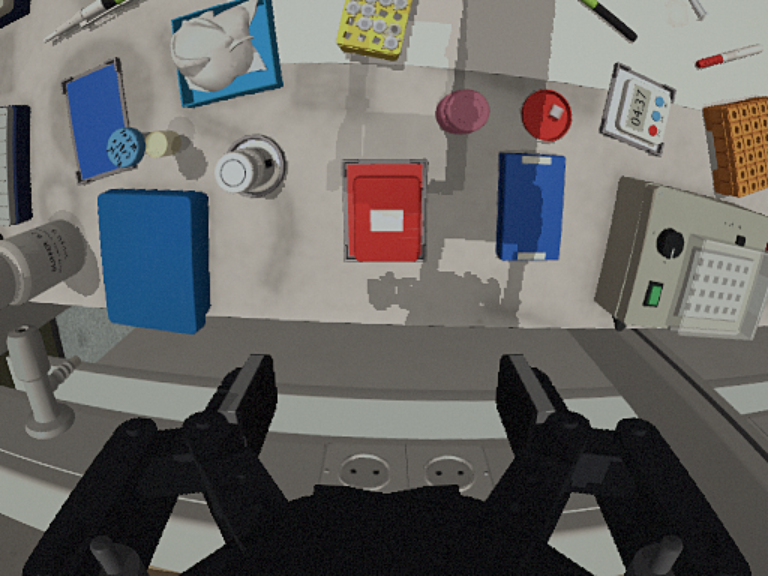

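Red box now in its nest, with lid corners around (353,176)-(421,261). The slide box is at (498,152)-(565,260).

```bash
python3 - <<'E'
from h import *
b=np.load('w4.npy',allow_pickle=True).item();H,S,V=hsv(b)
g=lambda L:[(x/1.5,y/1.5) for x,y in L]
P=plane(b,g([(353,176),(421,176),(420,261),(355,261)]),.040)[:,:2]*1000;print('redbox',P.round().tolist(),P.mean(0))
P=plane(b,g([(343,160),(427,159),(426,262),(344,262)]),.006)[:,:2]*1000;print('nest',P.round().tolist(),P.mean(0))
blue=(H>100)&(H<130)&(S>110)&(V>30)
print('slide');rect(b,blue,(530/1.5,200/1.5),.028)
P=plane(b,g([(504,152),(565,155),(559,260),(502,258)]),.028)[:,:2]*1000;print('slide',P.round().tolist(),P.mean(0))
print('bottle',plane(b,(235/1.5,175/1.5),.077),'tube',plane(b,(125/1.5,147/1.5),.115),'dish',plane(b,(547/1.5,115/1.5),.017))
print(rel([.44,.182,.31]))
E
```

```text
redbox [[416.0, 4.0], [413.0, 67.0], [495.0, 70.0], [498.0, 8.0]] [455.52383885  37.30350288]
nest [[403.0, -9.0], [399.0, 75.0], [506.0, 80.0], [509.0, -6.0]] [454.33070346  35.04765719]
slide
c 439.7 180.4 size 107.6 69.1 ang 3.2
slide [[386.0, 147.0], [383.0, 210.0], [491.0, 218.0], [492.0, 155.0]] [437.79402042 182.31235181]
bottle [[ 0.41228473 -0.09658532  0.077     ]] tube [[ 0.3817029  -0.18510964  0.115     ]] dish [[0.34429124 0.19199486 0.017     ]]
[1.140e+00 1.473e+01 1.000e-02]
```

>>> jog_arm([
  [[0.4,5,0,0,0,0],[0.8,10,3,0,0,-1],[1.2,14.8,8,0,0,-1],[1.2,14.8,14,0,0,-1],[1.2,14.8,20,0,0,-1],[1.2,14.8,25,0,0,-1],[1.2,14.8,28,0,0,-1],[1.2,14.8,28,0,0,-1],[1.2,14.8,28,0,0,-1]],
], jaw=8.5)

```text
clock: 21.65
tcp_pos: [0.4377, 0.1829, 0.0247]
ee_rot: [0.001, -0.028, 1.0, 0.0]
contact_force: [0.2, -0.2, -0.1]
grip_width: 0.995
grip_force: 0.0
```

>>> jog_arm([
  [[-0.1,0,1.2,0,0,0],[-0.1,0,2.2,0,0,0],[-0.1,0,2.2,0,0,0],[-0.1,0,2.2,0,0,0]],
])

```text
clock: 22.15
tcp_pos: [0.4379, 0.1827, 0.0018]
ee_rot: [-0.0, -0.028, 1.0, -0.0]
contact_force: [0.7, -0.4, -0.0]
grip_width: 0.996
grip_force: 0.0
```

>>> jog_arm([
  [[0,0,0,0,0,0],[0,0,0,0,0,0],[0,0,0,0,0,0],[0,0,0,0,0,0],[0,0,0,0,0,0]],
], jaw=5.7)

```text
clock: 22.78
tcp_pos: [0.4385, 0.1828, 0.0024]
ee_rot: [0.001, -0.028, 1.0, 0.0]
contact_force: [-0.6, -0.8, 6.7]
grip_width: 0.737
grip_force: 67.7
```

>>> jog_arm([
  [[0,0,-3,0,0,0],[0,0,-8,0,0,0],[0,0,-13,0,0,0],[0,0,-17,0,0,0],[1,-5,-18,0,0,-1],[2.4,-10,-18,0,0,-2],[3.6,-15,-18,0,0,-3],[4.8,-20,-18,0,0,-4],[6,-25,-18,0,0,-5],[7.2,-30,-18,0,0,-6]],
])

```text
clock: 24.02
tcp_pos: [0.3815, -0.1219, 0.181]
ee_rot: [-0.0, -0.081, 0.997, 0.0]
contact_force: [0.6, 0.5, -2.1]
grip_width: 0.732
grip_force: 67.6
```

>>> jog_arm([
  [[1.7,-5.3,0,0,0,-1.5],[2.9,-10,0,0,0,-1.5],[3.7,-14.5,0,0,0,-1.5],[4.3,-16.9,0,0,0,-1.5],[4.3,-16.9,0,0,0,-1.5],[4.3,-16.9,0,0,0,-1.5]],
])

```text
clock: 24.78
tcp_pos: [0.3667, -0.2932, 0.1807]
ee_rot: [-0.001, -0.093, 0.996, 0.001]
contact_force: [-0.9, -0.5, -2.9]
grip_width: 0.736
grip_force: 67.5
```

```bash
python3 - <<'E'
from h import *
s=r.read_state();q=s['ee_rot'];print(s['clock'],s['tcp_pos'],np.degrees(2*np.arctan2(q[2],q[1]))%360,s['grip_width'],s['grip_force'])
b=snap('wrist')
cv2.imwrite('pics/g10.png',cv2.resize(b['frame'][:,:,::-1],(768,576)))
print(rel([.3525,-.297,s['tcp_pos'][2]]))
E
```

```text
24.775 [ 0.36669203 -0.2932281   0.18073134] 190.7047322978978 0.736057399886372 67.54473030567169
[ 1.49 -0.12  0.02]
```

View pics/g10.png

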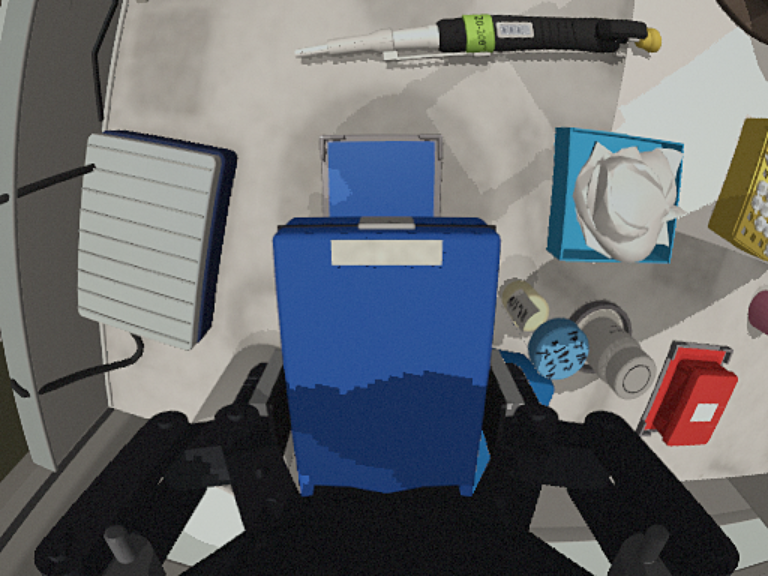

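The slide box is above the blue nest: nest columns 321-441, box 274-500. I check the lateral offset from the nest's visible corners before lowering.

```bash
python3 - <<'E'
from h import *
b=snap('wrist')
L=[(321,137),(441,136),(321,213),(439,213)]
P=plane(b,[(x/1.5,y/1.5) for x,y in L],.008)
print(P.round(4)); print(((P-b['T'][:3,3])@b['T'][:3,:3]*100).round(2)); print(rel([.3525,-.297,.18]))
E
```

```text
[[ 0.2966 -0.3516  0.008 ]
 [ 0.2804 -0.2691  0.008 ]
 [ 0.3505 -0.3427  0.008 ]
 [ 0.3348 -0.2591  0.008 ]]
[[ 7.99 -4.48 17.29]
 [ 8.04  3.93 17.31]
 [ 2.52 -4.6  17.29]
 [ 2.5   3.89 17.31]]
[ 1.51 -0.11  0.12]
```

>>> jog_arm([
  [[1.5,-0.25,3,0,0,0],[1.5,-0.25,8,0,0,0],[1.5,-0.25,12,0,0,0],[1.5,-0.25,15,0,0,0],[1.5,-0.25,16.7,0,0,0],[1.5,-0.25,17.2,0,0,0],[1.5,-0.25,17.4,0,0,0],[1.5,-0.25,17.4,0,0,0]],
])

```text
clock: 25.88
tcp_pos: [0.3539, -0.3002, 0.0086]
ee_rot: [0.001, -0.094, 0.996, -0.001]
contact_force: [0.5, -0.4, -2.8]
grip_width: 0.734
grip_force: 67.4
```

>>> jog_arm([
  [[0,0,0.1,0,0,0],[0,0,0.2,0,0,0],[0,0,0.2,0,0,0]],
])

```text
clock: 26.25
tcp_pos: [0.3532, -0.2999, 0.0059]
ee_rot: [0.0, -0.093, 0.996, -0.0]
contact_force: [-0.3, -0.8, -2.6]
grip_width: 0.735
grip_force: 67.4
```

>>> jog_arm([
  [[0,0,0.1,0,0,0],[0,0,0.2,0,0,0],[0,0,0.2,0,0,0]],
])

```text
clock: 26.62
tcp_pos: [0.3533, -0.3, 0.0054]
ee_rot: [-0.0, -0.093, 0.996, 0.0]
contact_force: [-3.8, 4.4, 13.2]
grip_width: 0.731
grip_force: 69.5
```

>>> jog_arm([
  [[0,0,-0.1,0,0,0],[0,0,-0.1,0,0,0],[0,0,-0.3,0,0,0],[0,0,-2,0,0,0],[0,0,-6,0,0,0],[0,0,-11,0,0,0],[0,0,-17,0,0,0],[0,0,-23,0,0,0],[0,0,-28,0,0,0],[0,0,-28,0,0,0]],
], jaw=7.6)

```text
clock: 27.88
tcp_pos: [0.3555, -0.3021, 0.2903]
ee_rot: [0.004, -0.093, 0.996, -0.005]
contact_force: [-0.1, -0.6, -0.1]
grip_width: 0.893
grip_force: 0.0
```

```bash
python3 - <<'E'
from h import *
s=r.read_state();print(s['clock'],s['tcp_pos'])
b=snap('wrist')
cv2.imwrite('pics/g11.png',cv2.resize(b['frame'][:,:,::-1],(768,576)))
H,S,V=hsv(b);np.save('w5.npy',b,allow_pickle=True)
E
```

```text
27.875 [ 0.35552656 -0.30212697  0.290307  ]
```

View pics/g11.png

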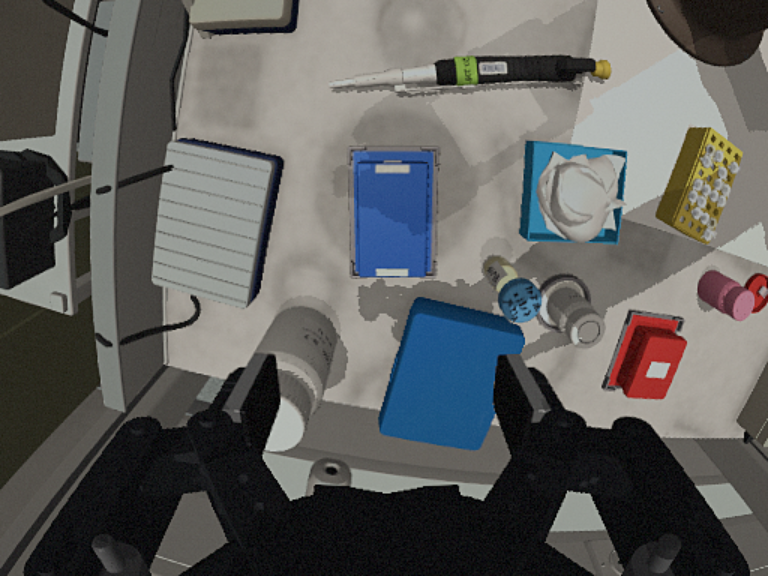

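The slide box lies inside its guides: box (355,160)-(433,277), nest (349,146)-(438,278). The bottle, red box and tube are in place too, so I hand in.

```bash
python3 -c "
from workcell import r
print(r.finish_job())"
```

```text
the job is handed in; nothing more can be done
None
```

The job is handed in at about 28 s on the robot's clock: bottle, timer, red box and slide box were each let go in their own nests, and the dish and tube looked untouched; the hand-in returned no verdict.

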